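# Put the washed things on the drying stand

### The job

Put the washed things from the orange tray on the wooden drying stand: lay the wooden spoon in the two notches of its fork, about half-way along; stand the steel dabba upright near the middle of the narrow raised bar, centred across its width; and set the tub flat, lid up, in the middle of the sloping board with its long side along the lip. Do not drop any of them, and leave the bowl, the cup and the pepper mill where they are.

Things in the scene. Friction and masses are not known exactly. Their poses are not given: they have to be found in the camera images.
- spoon_mid (a point): Wooden spoon, 200 mm long, lying loose on the tub's lid at the start. This point is its centre, half-way up its 12 mm thick, 18 mm wide flat handle (and 100 mm from either end; the balance point is within 15 mm of it). x runs along the spoon towards its round bowl (48 mm wide, 13 mm high, from x = +52 to +100 mm), z up out of the bowl. About 60 g.
- tub_mid (a point): Clear plastic tub with its blue snap lid shut (one rigid piece), 62 mm high, in the tray. This point is its centre, 31 mm above its flat underside. x is its long side. Body 110 x 58 mm; the lid, its top 14 mm, is 114 x 62 mm. 130 to 250 g.
- dabba_mid (a point): Closed stainless steel dabba, a plain upright cylinder 64 mm across and 56 mm high, in the tray. This point is its centre, 28 mm above its underside; z is its axis. 150 to 310 g.
- tray: Orange hard silicone tray, fixed, 310 x 310 mm, wall 6 mm thick and 20 mm high all round, inner floor 6 mm above the counter. Origin: centre of its underside. It may stand left or right of the robot, with the stand on the other side. The tub, dabba, bowl and cup stand in its four quarters in any arrangement, about 145 mm apart.
- stand: Wooden drying stand, fixed, base 280 (x) x 270 (y) x 12 mm; carries the fork, the bar and the sloping board. Origin: centre of its underside.
- fork: Spoon fork of the stand: two steel forks, each a notch 30 mm wide between prongs 18 mm high and 8 mm thick, standing at x = -36 and +36 mm, with free space between. Origin: midway between them, level with the notch floors, 105 mm above the counter. x is the direction in which a spoon lies, z up.
- bar: Narrow dark wooden bar of the stand, 36 mm wide (x), 130 mm long (y), flat top 110 mm above the counter. Origin: middle of its top face, z up.
- board: White sloping board of the stand with a green lip, 96 mm wide (y, level). It slopes at 14 degrees: x points up the slope, z is square to the face. Origin: on its face, 47 mm from the lip's inner side and 47 mm from the upper edge, 70 mm above the counter. The lip, along the low edge, is 12 mm high.
- bowl: White ceramic bowl, 100 mm across, 45 mm high, loose in the tray; to be left alone. Origin: centre of its underside.
- cup: Brown clay cup, 68 mm across, 54 mm high, loose in the tray; to be left alone. Origin: centre of its underside.
- mill: Dark wooden pepper mill, 54 mm across, 142 mm high, on the counter just beyond the gap between tray and stand; to be left alone. Origin: centre of its underside.
- spoon: The wooden spoon again, by its origin, under its centre, on its underside, 6 mm below point spoon_mid, same axes.
- tub: The tub again, by its origin at the centre of its underside, same axes as point tub_mid.
- dabba: The dabba again, by its origin at the centre of its underside, same axes as point dabba_mid.
Mind the look-alikes: they are no part of the job. Of the things that look like the tub, the smallest one is meant.

How it is judged (in metres and radians):
At the end, for the whole second after the job is handed in: All released and at rest: spoon in both notches, centred within 25 mm lengthwise; dabba upright on the bar, within 12 mm of its centre line and 45 mm of its middle; tub flat on the board, lid up, within 24 mm of its centre up or down slope, 25 mm sideways, long side along the lip within 11 degrees (x of spoon_mid in the frame of fork between -0.025 and 0.025 m and y of spoon_mid in the frame of fork between -0.012 and 0.012 m and z of spoon_mid in the frame of fork between 0.001 and 0.011 m and angle between the x axis of spoon_mid and the x axis of fork, either way round below 0.17 rad and angle between the z axis of spoon_mid and the z axis of fork, either way round below 0.12 rad and x of dabba_mid in the frame of bar between -0.012 and 0.012 m and y of dabba_mid in the frame of bar between -0.045 and 0.045 m and z of dabba_mid in the frame of bar between 0.023 and 0.033 m and angle between dabba_mid's own z axis and vertical below 0.08 rad and x of tub_mid in the frame of board between -0.024 and 0.024 m and y of tub_mid in the frame of board between -0.025 and 0.025 m and z of tub_mid in the frame of board between 0.025 and 0.037 m and angle between the z axis of tub_mid and the z axis of board, either way round below 0.09 rad and angle between the x axis of tub_mid and the y axis of board, either way round below 0.2 rad and angle between tub_mid's own z axis and vertical below 0.5 rad and linear speed of each of spoon, dabba, tub below 0.02 m/s); the robot touches nothing.
It fails at once if the bowl or the cup is shifted more than 20 mm or tipped (distance of any of bowl, cup from where it was at the start of the episode above 0.02 m or angle between any of bowl, cup's own z axis and vertical above 0.3 rad).
It fails at once if the pepper mill is shifted more than 20 mm or tipped (distance of mill from where it was at the start of the episode above 0.02 m or angle between mill's own z axis and vertical above 0.3 rad).
It fails at once if the spoon is dropped (moves faster than 0.5 m/s out of the fingers) (linear speed of spoon above 0.5 m/s and contact force between spoon and the fingers below 0.01 N).
It fails at once if the dabba is dropped (moves faster than 0.5 m/s out of the fingers) (linear speed of dabba above 0.5 m/s and contact force between dabba and the fingers below 0.01 N).
It fails at once if the tub is dropped (moves faster than 0.5 m/s out of the fingers) (linear speed of tub above 0.5 m/s and contact force between tub and the fingers below 0.01 N).
It also fails if it takes over 72 s, if anything falls off the work surface, if the arm or the gripper's body presses on something with over 40 N, if the wrist force passes 120 N, or if a joint passes its speed limit or range.

### The arm

A 6-joint arm with a two-finger parallel gripper is mounted at the origin on the work surface. World frame = base frame: x ahead of the robot, y to its left, z up, the work surface at z = 0. Lengths are in mm, angles in degrees, forces in N, time in s.
With the tool pointing down it reaches from about 350 to 975 mm from the base axis. Payload 17.4 kg.
Tool frame: the origin (TCP) lies between the finger pads; the fingertips stand 17 mm ahead of it and the grasp point (between the pads) lies 2 mm behind it (tip_extent is the distance from the TCP to the fingertips, in mm); z points along the fingers, y is the line along which they close (so a half turn about z gives the same grasp; the last joint's range is limited). The gripper opens to 85 mm and grips with 20 to 120 N. Pads are 22 mm wide; open, the fingers measure 114 mm over their backs; the gripper's body (76 mm by 85 mm) begins 54 mm behind the grasp point. The pads swing forward as they close: fully open they stand 13 mm farther back than shut.
Start: joints at [61.49, 6.646, 82.598, -0, 90.757, -2.166], TCP at [299.552, 604.897, 248.303] pointing down, gripper open.
Joint ranges: [-162.19, 162.19], [-47.58, 125.68], [4.15, 143.07], [-65.23, 245.23], [0.69, 171.88], [-170.13, 170.13]. Speed limits (degrees/s): [108.29, 108.29, 127.2, 180, 180, 180].

### API

Orientations are given as a 3x3 rotation matrix whose columns are the frame's x, y, z axes.
In Python, from plant import get_state, capture, calibration, job_done, tip_extent gives the robot as it stands.
- The arm moves only by the tool apply_moves, never from a script. Its argument "deltas" is a list of rows, each a list of 7 numbers: the shift along the world's x, y, z in m, then the turn, a rotation vector about the world's x, y, z in rad, then the opening, from -1 (shut) to 1 (fully open), so that 0 is half open. In form: [[tx, ty, tz, ax, ay, az, jaw], ...]. A call has 1 to 5 rows; each row is the pose to reach, as a shift and turn from the pose commanded when the call began; what a row does not reach only later rows make up. A row lasts 1/8 s, in which the tool goes at most 62.5 mm and 10.7 degrees, less where a joint would pass 70% of its speed; a pose out of reach is approached as far as the arm can. A call with a gripper value outside its range is refused whole. The fingers move at their own pace and stop on an object; "newtons" is the grip in N (left out, the last holds). Time passes only in rows, so rows that repeat a pose let the fingers close. It gives the time, the measured TCP pose, the force, the opening and the grip force at its end, in the units of the state.
- get_state(): the state, without advancing time (a new reading comes with each control period).
- capture(name): name is "side" or "top"; returns the picture (420x560x3 uint8, red, green, blue); there is no depth.
- calibration(name): a dict with "fov_y" (degrees; the focal length in pixels is half the picture's height over the tangent of half this angle, whatever the lens; pixels are square), "cx", "cy" (the principal point, pixels), "extrinsics" (4x4, takes a point from world to camera coordinates). Camera axes: x right, y down, z forward; pixel columns grow to the right and rows downward; lengths in mm; the calibration is good to about 2 mm. A picture is of the moment at which its call begins. calibration takes no time and is no camera call.
- job_done(): hands the job in; it is judged then, once.
The state is a dict: "t": time; "joints": joint angles; "qvel": joint speeds; "joint_efforts": joint torques, N m; "position": TCP position; "tool_rot": TCP orientation; "wrist_force": force on the tool from outside, world axes, zero at the start; "wrist_torque": the same for the moment, N m; "width": finger opening in mm; "gripper_force": force on a finger pad.
Only numpy, scipy, OpenCV 4.12 (cv2) and the standard library are available. Lean on these libraries where they do the work, as an engineer would, in place of code of your own. Each camera call takes 0.05 s, during which the arm holds its last target. There are 200 camera calls.

## Working session

There is one attempt and no reset: what is moved stays moved. The work goes in short steps, Python scripts to look and compute and a tool call to move; the robot and the scene stay as the last step left them, time stands still between calls to the robot, and variables do not carry over. Pictures are saved under pics/ and viewed, at most 10 in all, crops included, and the job is handed in when it is done.

Besides the shell and the picture viewer there is one more tool, called after ">>>" by a JSON object that holds its "method" and its "body". apply_moves: Moves the arm, as the interface text tells. Its arguments: {"type":"object","properties":{"deltas":{"type":"array"},"newtons":{"type":"number"}},"required":["deltas"]}

```bash
mkdir -p pics; ls; python3 - <<'E'
from plant import *
import cv2,numpy as np
for n in("side","top"):
    c=calibration(n);print(n,c)
    cv2.imwrite(f"pics/{n}0.png",capture(n)[:,:,::-1])
s=get_state();print({k:s[k] for k in("t","position","tool_rot","width")}, tip_extent)
E
```

```text
pics
side {'fov_y': 48.988160632541565, 'cx': 282.9175206017379, 'cy': 206.88639044592958, 'extrinsics': array([[ 6.80260542e-01, -7.32864614e-01, -1.24519840e-02,
        -2.73536885e+02],
       [-4.66844973e-01, -4.20113557e-01, -7.78177596e-01,
         3.35828944e+02],
       [ 5.65067576e-01,  5.35176660e-01, -6.27920837e-01,
         9.04437743e+02],
       [ 0.00000000e+00,  0.00000000e+00,  0.00000000e+00,
         1.00000000e+00]])}
top {'fov_y': 45.934940215519966, 'cx': 282.2892407309868, 'cy': 208.50896430277268, 'extrinsics': array([[-1.51762985e-02, -9.99615068e-01, -2.32248862e-02,
         1.06138686e+02],
       [-9.91339346e-01,  1.80728108e-02, -1.30075653e-01,
         5.05176435e+02],
       [ 1.30445321e-01,  2.10496766e-02, -9.91232026e-01,
         1.22658880e+03],
       [ 0.00000000e+00,  0.00000000e+00,  0.00000000e+00,
         1.00000000e+00]])}
{'t': 0.1, 'position': array([299.47747495, 604.76550686, 247.63757146]), 'tool_rot': array([[-8.96148081e-01,  4.43754851e-01, -4.99368193e-04],
       [ 4.43755130e-01,  8.96147612e-01, -9.17932432e-04],
       [ 4.01706441e-05, -1.04420058e-03, -9.99999454e-01]]), 'width': 85.41373667237144} 17.0
```

View pics/side0.png

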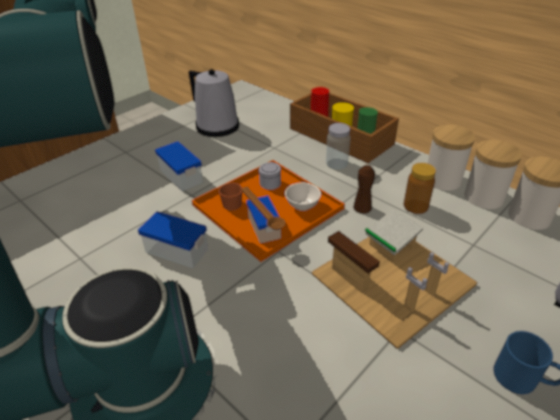

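View pics/top0.png

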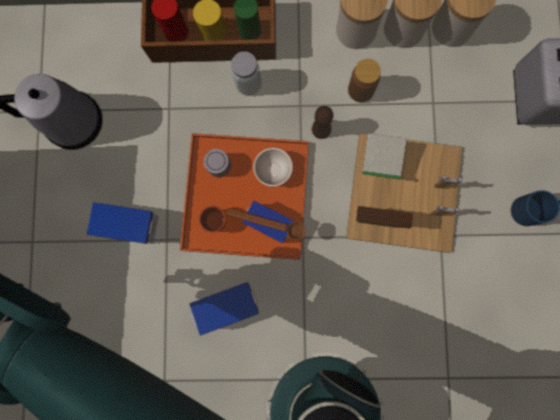

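The top view shows the orange tray at (247,197) and the stand at (405,195). The tub candidates are the blue lids at (120,222), (225,308) and (268,222). The last is the smallest, sits in the tray and carries the spoon, so it is the one meant. I'll measure it and check it in an enlarged crop.

```bash
cat > h.py <<'E'
from plant import *
import cv2,numpy as np
def cam(n):
    c=calibration(n);f=210/np.tan(np.radians(c["fov_y"]/2));return f,c["cx"],c["cy"],np.array(c["extrinsics"])
def ray(n,uv):
    f,cx,cy,E=cam(n);R=E[:3,:3];o=-R.T@E[:3,3]
    return o,R.T@np.array([(uv[0]-cx)/f,(uv[1]-cy)/f,1.])
def onz(n,uv,z):
    o,d=ray(n,uv);return o+d*(z-o[2])/d[2]
def proj(n,p):
    f,cx,cy,E=cam(n);q=E[:3,:3]@np.asarray(p,float)+E[:3,3];return np.array([f*q[0]/q[2]+cx,f*q[1]/q[2]+cy])
def tri(a,b):
    (o1,d1),(o2,d2)=ray("top",a),ray("side",b)
    s=np.linalg.lstsq(np.c_[d1,-d2],o2-o1,rcond=None)[0]
    p,q=o1+s[0]*d1,o2+s[1]*d2;return (p+q)/2,np.linalg.norm(p-q)
def mask(im,lo,hi,box):
    h=cv2.cvtColor(im,cv2.COLOR_RGB2HSV);m=cv2.inRange(h,lo,hi);k=np.zeros_like(m);x0,y0,x1,y1=box;k[y0:y1,x0:x1]=1;return m*k
E
python3 - <<'E'
from h import *
np.set_printoptions(precision=1,suppress=True)
T,S=capture("top"),capture("side")
for n,im,box in(("top",T,(170,120,320,270)),("side",S,(180,150,350,265))):
    m=mask(im,(3,150,90),(16,255,255),box)
    c=np.vstack(cv2.findContours(m,0,2)[0]);hull=cv2.convexHull(c)
    for e in(4,6,8,10):
        q=cv2.approxPolyDP(hull,e,True)[:,0]
        if len(q)==4:break
    print(n,len(q),[(tuple(p),onz(n,p,10)[:2]) for p in q])
    r=cv2.minAreaRect(hull);print(r)
a=cv2.resize(T[125:265,175:475],(800,373),interpolation=2)
b=cv2.resize(S[150:345,180:490],(360,226),interpolation=2)
a=cv2.resize(T[125:265,175:320],None,fx=2.75,fy=2.75,interpolation=2)
a2=cv2.resize(T[125:265,340:475],None,fx=2.75,fy=2.75,interpolation=2)
b=cv2.resize(S[155:260,185:350],None,fx=2,fy=2,interpolation=2)
b2=cv2.resize(S[210:345,305:485],None,fx=1.55,fy=1.55,interpolation=2)
o=np.zeros((600,800,3),np.uint8)
for im,x,y in((a,0,0),(a2,400,0),(b,0,388),(b2,400,388)):
    h,w=im.shape[:2];h=min(h,600-y);w=min(w,800-x);o[y:y+h,x:x+w]=im[:h,:w]
cv2.imwrite("pics/crop1.png",o[:,:,::-1])
E
```

```text
top 4 [((np.int32(307), np.int32(142)), array([685.8,  30.3])), ((np.int32(299), np.int32(258)), array([381.6,  57.4])), ((np.int32(181), np.int32(249)), array([409.5, 361. ])), ((np.int32(193), np.int32(134)), array([714.1, 332.5]))]
((244.94451904296875, 195.63214111328125), (121.4247817993164, 117.57217407226562), 4.332313537597656)
side 4 [((np.int32(343), np.int32(203)), array([693.1,  37. ])), ((np.int32(259), np.int32(260)), array([373.4,  53.8])), ((np.int32(193), np.int32(200)), array([415.7, 366.2])), ((np.int32(282), np.int32(166)), array([715.2, 294.4]))]
((268.1949462890625, 203.80322265625), (88.92457580566406, 126.717529296875), 57.2647705078125)
```

View pics/crop1.png

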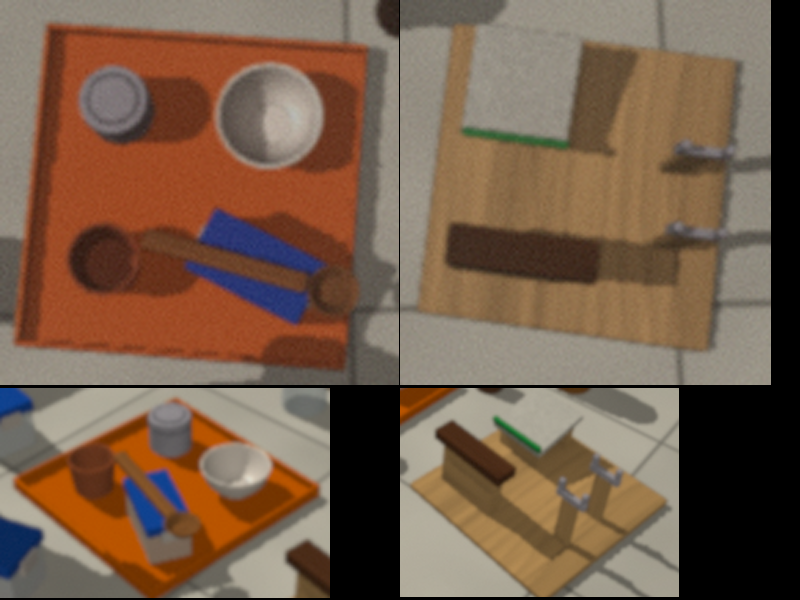

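The crop confirms the target: a clear-bodied tub with a blue lid at top px (268,222). The spoon lies over it from (228,212) to (297,230), and the dabba is the grey cylinder at (217,161). The fork, bar and board with its green lip are all visible on the stand. Next I'll compute positions and check the two views against each other.

```bash
python3 - <<'E'
from h import *
np.set_printoptions(precision=1,suppress=True)
T,S=capture("top"),capture("side")
A=lambda x,y:(175+x/2.75,125+y/2.75)
A2=lambda x,y:(340+(x-400)/2.75,125+y/2.75)
B=lambda x,y:(185+x/2,155+(y-388)/2)
B2=lambda x,y:(305+(x-400)/1.55,210+(y-388)/1.55)
print("stand top",[onz("top",A2(*p),12)[:2] for p in((452,24),(740,60),(711,349),(418,310))])
print("stand side",[onz("side",B2(*p),12)[:2] for p in((412,484),(666,498),(543,597))])
# predicted side px of top-measured points
for nm,p in(("standL",onz("top",A2(418,310),12)),("standR",onz("top",A2(740,60),12)),("standB",onz("top",A2(711,349),12)),("trayR",onz("top",A(367,47),20)),("trayL",onz("top",A(16,345),20)),("trayfar",onz("top",A(48,25),20)),("traynear",onz("top",A(345,370),20)),("dabba",onz("top",A(115,97),62))):
    q=proj("side",p);print(nm,p,q)
def rect(n,m,z):
    c=np.vstack([k for k in cv2.findContours(m,0,2)[0] if cv2.contourArea(k)>8])
    h=cv2.convexHull(c);b=cv2.boxPoints(cv2.minAreaRect(h));w=np.array([onz(n,p,z)[:2] for p in b])
    e=np.diff(np.vstack([w,w[:1]]),axis=0)
    print(n,"c",w.mean(0),"len",np.linalg.norm(e,axis=1),"ang",np.degrees(np.arctan2(e[:,1],e[:,0])));return w
rect("top",mask(T,(105,100,50),(130,255,255),(235,195,310,250)),68)
m=mask(T,(0,0,0),(20,255,80),(352,200,420,232));rect("top",m,110)
m=mask(T,(40,80,30),(85,255,255),(355,165,410,185));rect("top",m,70)
# spoon
print("spoon ends",onz("top",A(140,240),74),onz("top",A(357,293),74))
for a,b in(((687,148),(590,465)),((727,153),(618,482)),((675,228),(560,487)),((720,234),(588,507)),((447,268),(436,432)),((598,283),(512,478)),((448,225),(450,424))):
    print("tri",*tri(A2(*a),B2(*b)))
E
```

```text
stand top [array([ 704.6, -106.6]), array([ 663.6, -377.7]), array([ 390.7, -334. ]), array([431.3, -65.3])]
stand side [array([430.4, -71.3]), array([ 664.6, -372. ]), array([ 391.5, -329. ])]
standL [431.3 -65.3  12. ] [311.1 270.5]
standR [ 663.6 -377.7   12. ] [478.7 282.5]
standB [ 390.7 -334.    12. ] [399.2 346.5]
trayR [682.7  26.9  20. ] [343.9 203.4]
trayL [405.3 359.2  20. ] [191.2 199.9]
trayfar [710.9 331.9  20. ] [272.5 159.6]
traynear [377.3  53.9  20. ] [259.9 256.3]
dabba [629.2 260.8  62. ] [270.3 167.7]
top c [471.2 133.4] len [ 60.  111.2  59.5 110.6] ang [ -26.9 -117.7  152.5   62.5]
top c [ 471.6 -146.5] len [ 39.1 131.1  39.  130.6] ang [ -7.6 -96.8 171.6  83.2]
top c [ 581.7 -150.6] len [ 6.  92.4  6.  92.3] ang [ -9.5 -98.9 170.   81.1]
spoon ends [494.8 236.1  74. ] [443.8  42.6  74. ]
tri [ 559.1 -289.8  106.8] 8.919294375776769
tri [ 557.8 -329.6  100.7] 0.5679616760931829
tri [ 491.4 -278.5  106.9] 1.683641647384285
tri [ 487.8 -320.8  101.3] 3.492017637163597
tri [462.6 -83.4 105.9] 5.4055782508340995
tri [ 450.8 -216.7  110.3] 17.49538563288021
tri [499.4 -84.8  98.4] 0.3881341710649254
```

>>> {"method": "apply_moves", "body": {"deltas": [[0.017,-0.047,-0.01,0,0,-0.137,0],[0.034,-0.094,-0.02,0,0,-0.274,0],[0.051,-0.141,-0.03,0,0,-0.411,0],[0.068,-0.188,-0.04,0,0,-0.548,0],[0.085,-0.235,-0.05,0,0,-0.685,0]], "newtons": 40}}

```text
t: 0.92
position: [384.8, 368.4, 198.1]
tool_rot: [[-0.409, 0.912, 0.0], [0.912, 0.409, 0.0], [0.0, 0.0, -1.0]]
wrist_force: [0.8, 0.0, 0.6]
width: 42.4
gripper_force: 0.0
```

>>> {"method": "apply_moves", "body": {"deltas": [[0.017,-0.047,-0.01,0,0,-0.137,0],[0.034,-0.094,-0.02,0,0,-0.274,0],[0.051,-0.141,-0.03,0,0,-0.411,0],[0.068,-0.188,-0.04,0,0,-0.548,0],[0.085,-0.23,-0.05,0,0,-0.685,0]]}}

```text
t: 1.55
position: [469.9, 138.2, 148.2]
tool_rot: [[0.261, 0.965, 0.001], [0.965, -0.261, 0.0], [0.0, 0.001, -1.0]]
wrist_force: [0.5, 0.8, -0.7]
width: 42.7
gripper_force: 0.0
```

```bash
python3 - <<'E'
from h import *
T,S=capture("top"),capture("side")
a=cv2.resize(T[150:270,190:310],(400,400),interpolation=2)
b=cv2.resize(S[150:260,200:320],(400,367),interpolation=2)
o=np.zeros((400,800,3),np.uint8);o[:,:400]=a;o[:367,400:]=b
cv2.imwrite("pics/crop2.png",o[:,:,::-1])
s=get_state();p=np.array(s["position"]);print(proj("side",p+[0,0,-17]),proj("side",[469.5,139,80]))
E
```

```text
[260.86861595 190.01856555] [260.90409411 205.34026199]
```

View pics/crop2.png

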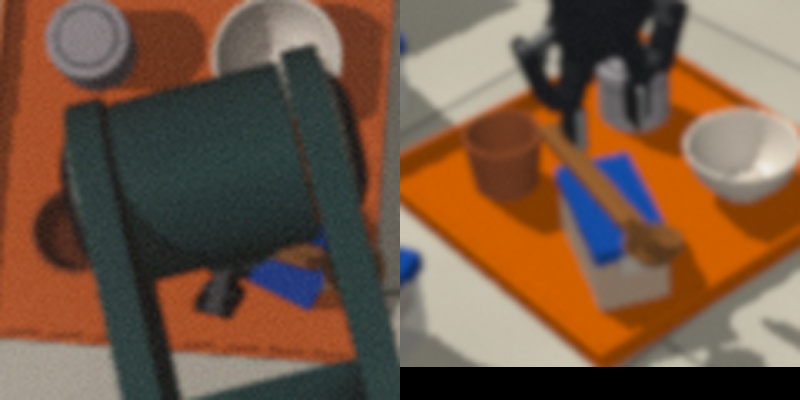

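The side view shows the open fingertips at px (252,195) and (272,188), straddling the spoon handle's middle at (261,205). The arm is aligned, so I'll descend and watch the force.

>>> {"method": "apply_moves", "body": {"deltas": [[0,0.001,-0.025,0,0,0,0],[0,0.001,-0.045,0,0,0,-0.2],[0,0.001,-0.053,0,0,0,-0.2],[0,0.001,-0.053,0,0,0,-0.3]]}}

```text
t: 2.15
position: [469.3, 141.2, 95.1]
tool_rot: [[0.255, 0.967, -0.001], [0.967, -0.255, -0.0], [-0.0, -0.001, -1.0]]
wrist_force: [1.3, -0.3, -0.2]
width: 30.0
gripper_force: 0.0
```

```bash
python3 - <<'E'
from h import *
S=capture("side")
cv2.imwrite("pics/crop3.png",cv2.resize(S[160:250,210:310],(800,720),interpolation=2)[60:640,:,::-1])
E
```

```text
(no output)
```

View pics/crop3.png

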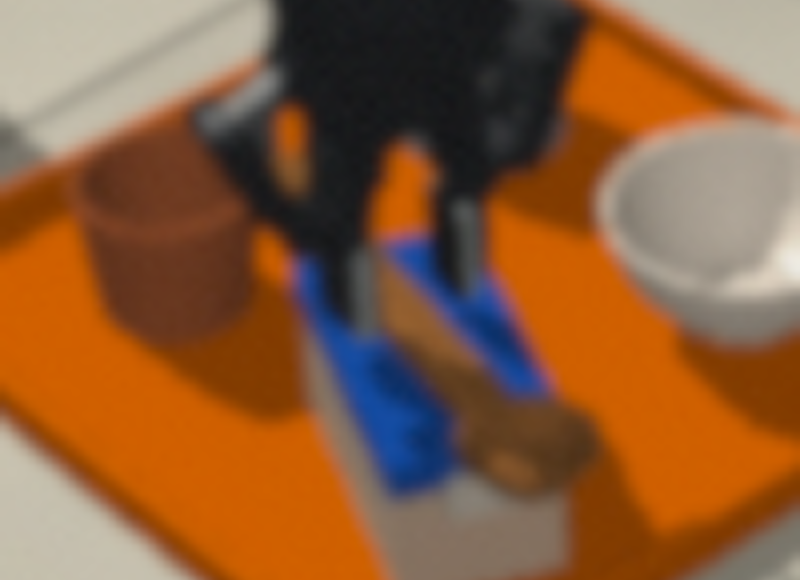

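The fingers straddle the handle just above the lid. I'll go down a little more and close.

>>> {"method": "apply_moves", "body": {"deltas": [[0,0,-0.003,0,0,0,-0.3],[0,0,-0.005,0,0,0,-0.4],[0,0,-0.005,0,0,0,-0.6],[0,0,-0.005,0,0,0,-0.8],[0,0,-0.005,0,0,0,-0.8]]}}

```text
t: 2.82
position: [469.6, 140.9, 90.4]
tool_rot: [[0.256, 0.967, 0.0], [0.967, -0.256, 0.0], [0.0, 0.0, -1.0]]
wrist_force: [0.2, -0.3, 0.6]
width: 16.8
gripper_force: 39.4
```

>>> {"method": "apply_moves", "body": {"deltas": [[0,0,0.01,0,0,0,-0.8],[0,0,0.03,0,0,0,-0.8],[0,0,0.06,0,0,0,-0.8],[0,0,0.09,0,0,0,-0.8],[0,0,0.12,0,0,0,-0.8]]}}

```text
t: 3.45
position: [469.5, 140.9, 213.0]
tool_rot: [[0.256, 0.967, 0.001], [0.967, -0.256, 0.0], [0.001, 0.001, -1.0]]
wrist_force: [0.3, -0.3, -0.4]
width: 16.7
gripper_force: 39.3
```

>>> {"method": "apply_moves", "body": {"deltas": [[0.003,-0.02,0,0,0,-0.1,-0.8],[0.008,-0.06,0,0,0,-0.24,-0.8],[0.013,-0.105,0,0,0,-0.39,-0.8],[0.018,-0.15,0,0,0,-0.54,-0.8],[0.023,-0.195,0,0,0,-0.69,-0.8]]}}

```text
t: 4.08
position: [492.6, -55.6, 212.1]
tool_rot: [[0.816, 0.579, 0.002], [0.579, -0.816, -0.0], [0.001, 0.001, -1.0]]
wrist_force: [0.3, -0.7, -0.7]
width: 16.5
gripper_force: 39.2
```

>>> {"method": "apply_moves", "body": {"deltas": [[0.005,-0.045,0,0,0,-0.15,-0.8],[0.01,-0.09,0,0,0,-0.3,-0.8],[0.015,-0.135,0,0,0,-0.45,-0.8],[0.02,-0.18,0,0,0,-0.6,-0.8],[0.025,-0.215,0,0,0,-0.74,-0.8]]}}

```text
t: 4.7
position: [517.6, -271.0, 212.0]
tool_rot: [[0.992, -0.123, 0.001], [-0.123, -0.992, -0.001], [0.001, 0.001, -1.0]]
wrist_force: [0.3, 0.0, -1.0]
width: 16.7
gripper_force: 39.3
```

```bash
python3 - <<'E'
from h import *
S=capture("side");T=capture("top")
a=cv2.resize(S[190:340,330:490],(640,600),interpolation=2)
cv2.imwrite("pics/crop4.png",a[:,:,::-1])
np.save("T4.npy",T);np.save("S4.npy",S)
s=get_state();print(s["position"],s["width"],s["gripper_force"])
c,si=np.cos(np.radians(-8.5)),np.sin(np.radians(-8.5))
for z in(105,123):
  for x in(-36,36):
    for y in(-19,19):print(z,x,y,np.round((proj("side",[523+c*x-si*y,-302+si*x+c*y,z])-[330,190])*4))
E
```

```text
[ 517.53286808 -271.90071829  211.46496209] 16.338107602588032 39.28769052028656
105 -36 -19 [371. 381.]
105 -36 19 [312. 338.]
105 36 -19 [457. 316.]
105 36 19 [398. 276.]
123 -36 -19 [377. 357.]
123 -36 19 [317. 315.]
123 36 -19 [464. 292.]
123 36 19 [404. 252.]
```

View pics/crop4.png

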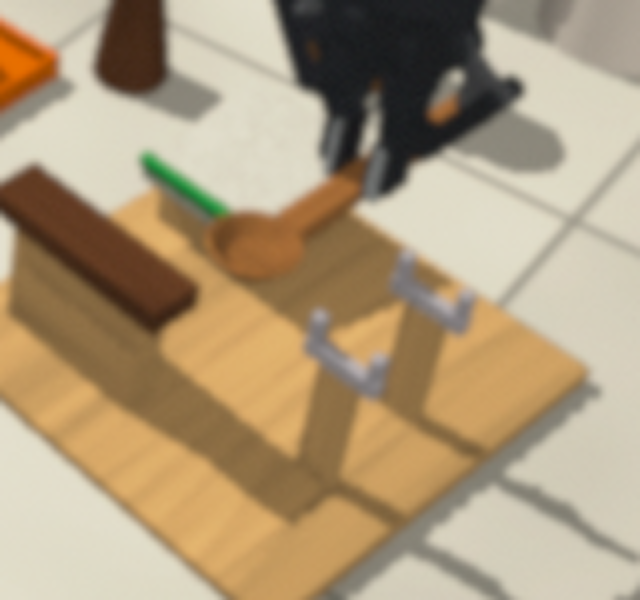

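The prong tops in the side crop are at (318,313), (379,357), (405,252) and (465,292). My predictions agree within 2 crop px, so the fork centre is (523,-302). The spoon is held level.

>>> {"method": "apply_moves", "body": {"deltas": [[0.003,-0.016,-0.02,0,0,-0.012,-0.8],[0.0055,-0.031,-0.045,0,0,-0.025,-0.8],[0.0055,-0.031,-0.06,0,0,-0.025,-0.8],[0.0055,-0.031,-0.072,0,0,-0.025,-0.8],[0.0055,-0.031,-0.08,0,0,-0.025,-0.8]]}}

```text
t: 5.42
position: [523.1, -299.6, 129.9]
tool_rot: [[0.99, -0.142, 0.0], [-0.142, -0.99, 0.0], [0.0, -0.0, -1.0]]
wrist_force: [0.2, -0.4, 0.0]
width: 16.4
gripper_force: 39.3
```

>>> {"method": "apply_moves", "body": {"deltas": [[0,0,-0.002,0,0,0,-0.8],[0,0,-0.003,0,0,0,-0.8],[0,0,-0.003,0,0,0,-0.8]]}}

```text
t: 5.8
position: [523.2, -300.1, 127.8]
tool_rot: [[0.99, -0.143, 0.001], [-0.143, -0.99, -0.0], [0.001, 0.0, -1.0]]
wrist_force: [-0.5, -0.4, -0.4]
width: 16.3
gripper_force: 39.3
```

```bash
python3 - <<'E'
from h import *
S=capture("side")
a=cv2.resize(S[220:320,370:480],(660,600),interpolation=2)
cv2.imwrite("pics/crop5.png",a[:,:,::-1])
s=get_state();print(s["position"],s["wrist_force"],s["wrist_torque"])
E
```

```text
[ 523.18822439 -300.16937513  127.76736119] [ 0.52081835 -0.09435458  0.29126116] [0.00226997 0.0475805  0.02634374]
```

View pics/crop5.png

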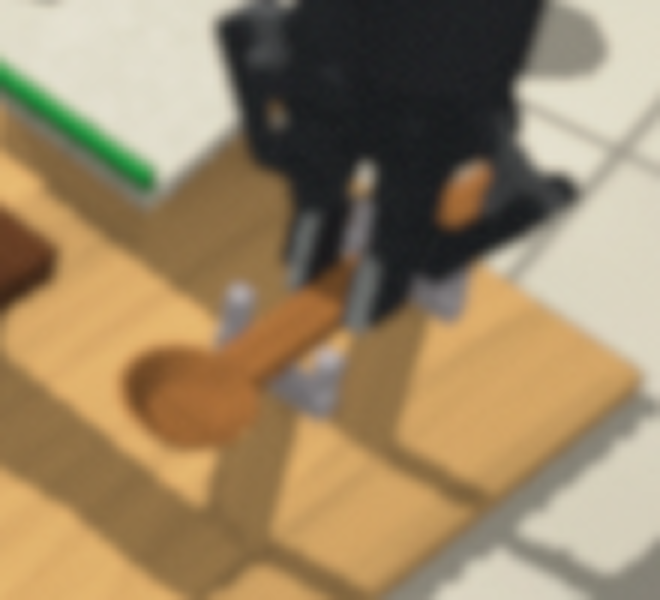

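The spoon lies between the prongs, slightly towards the left one. I'll shift it 2 mm and lower until it touches.

>>> {"method": "apply_moves", "body": {"deltas": [[0,-0.002,0,0,0,0,-0.8],[0,-0.002,-0.001,0,0,0,-0.8],[0,-0.002,-0.002,0,0,0,-0.8],[0,-0.002,-0.002,0,0,0,-0.8]]}}

```text
t: 6.35
position: [523.2, -302.5, 127.3]
tool_rot: [[0.99, -0.143, 0.001], [-0.143, -0.99, -0.001], [0.001, 0.001, -1.0]]
wrist_force: [-7.7, 2.7, 17.0]
width: 16.7
gripper_force: 41.2
```

>>> {"method": "apply_moves", "body": {"deltas": [[0,0,-0.001,0,0,0,-0.8],[0,0,-0.001,0,0,0,-0.8],[0,0,-0.001,0,0,0,-0.8]]}}

```text
t: 6.72
position: [523.2, -302.5, 127.2]
tool_rot: [[0.99, -0.143, 0.001], [-0.143, -0.99, -0.001], [0.002, 0.001, -1.0]]
wrist_force: [-11.7, 6.2, 25.5]
width: 16.6
gripper_force: 42.2
```

>>> {"method": "apply_moves", "body": {"deltas": [[0,0,0.002,0,0,0,-0.6],[0,0,0.002,0,0,0,-0.4],[0,0,0.002,0,0,0,-0.1],[0,0,0.002,0,0,0,0],[0,0,0.002,0,0,0,0]]}}

```text
t: 7.35
position: [523.0, -302.1, 126.1]
tool_rot: [[0.99, -0.143, -0.0], [-0.143, -0.99, 0.0], [-0.0, -0.0, -1.0]]
wrist_force: [-0.3, 0.9, 0.0]
width: 42.9
gripper_force: 0.0
```

>>> {"method": "apply_moves", "body": {"deltas": [[0,0,0.01,0,0,0,0],[0,0,0.03,0,0,0,0],[0,0,0.06,0,0,0,0.3],[0,0,0.09,0,0,0,0.6],[0,0,0.12,0,0,0,1]]}}

```text
t: 7.98
position: [523.0, -302.1, 249.1]
tool_rot: [[0.99, -0.143, 0.001], [-0.143, -0.99, -0.001], [0.001, 0.001, -1.0]]
wrist_force: [-0.7, 0.2, -0.6]
width: 83.7
gripper_force: 0.0
```

```bash
python3 - <<'E'
from h import *
S=capture("side")
a=cv2.resize(S[200:340,305:485],(770,600),interpolation=2)
cv2.imwrite("pics/crop6.png",a[:,:,::-1])
E
```

```text
(no output)
```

View pics/crop6.png

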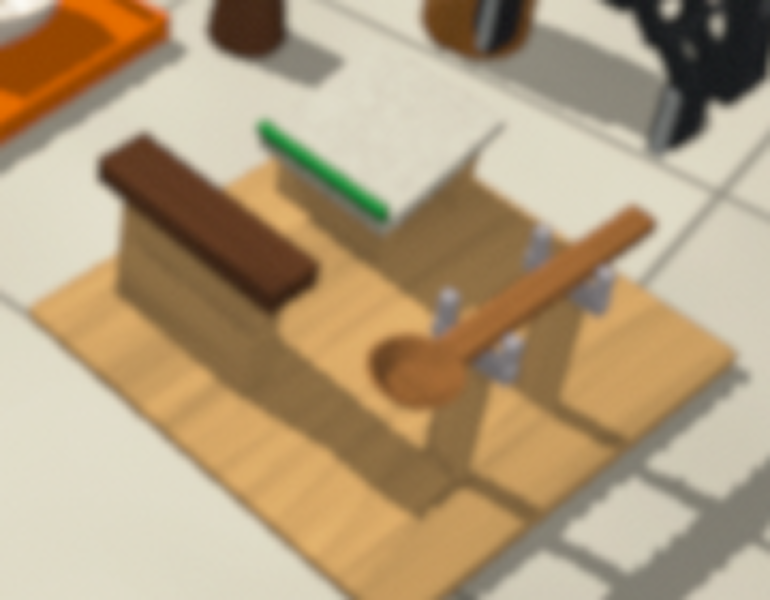

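The spoon is seated in both notches. I'll refine the bar and board from this picture and the tub and dabba from the top view.

```bash
python3 - <<'E'
from h import *
np.set_printoptions(precision=1,suppress=True)
T=capture("top");S=capture("side")
P=lambda x,y:(305+x/4.278,200+y/4.286)
b=np.array([onz("side",P(*p),110)[:2] for p in((102,162),(145,136),(317,268),(270,294))]);print("bar",b,b.mean(0))
for nm,q,z in(("farR",(503,125),81.4),("nearR",(397,215),57),("lipL",(263,125),70),("lipR",(385,215),70)):print(nm,onz("side",P(*q),z))
c,s=np.cos(np.radians(-8.5)),np.sin(np.radians(-8.5))
o=np.array([632.5,-158.2]);
for x,y,z in((45.6,-48,81.4),(45.6,48,81.4),(-47.5,-48,70),(-47.5,48,70)):
    w=np.r_[o+[c*x-s*y,s*x+c*y],z];q=proj("side",w);print("pred",w,(q-[305,200])*4.28,(proj("top",w)-[340,125])*2.75+[400,0])
m=mask(T,(105,100,50),(130,255,255),(235,195,310,250))
k=max(cv2.findContours(m,0,2)[0],key=cv2.contourArea);r=cv2.minAreaRect(k);w=np.array([onz("top",p,68)[:2] for p in cv2.boxPoints(r)])
e=np.diff(np.vstack([w,w[:1]]),axis=0);print("tub",w.mean(0),np.linalg.norm(e,axis=1),np.degrees(np.arctan2(e[:,1],e[:,0])),cv2.contourArea(k)/np.prod(r[1]))
ms=mask(S,(105,100,50),(130,255,255),(235,180,300,245))
k=max(cv2.findContours(ms,0,2)[0],key=cv2.contourArea);M=cv2.moments(k);mm=onz("side",(M["m10"]/M["m00"],M["m01"]/M["m00"]),68);print("tub side",mm)
print("dabba side top",onz("side",(185+170/2,155+(412-388)/2),62))
g=cv2.medianBlur(cv2.cvtColor(T,cv2.COLOR_RGB2HSV)[:,:,1],5)
mk=(g<90).astype(np.uint8);mk[:,:196]=0;mk[:,238:]=0;mk[:145]=0;mk[182:]=0
k=max(cv2.findContours(mk,0,2)[0],key=cv2.contourArea);print("dabba blob",cv2.minEnclosingCircle(k),cv2.boundingRect(k))
E
```

```text
bar [[ 463.8  -87.5]
 [ 495.5  -91.8]
 [ 474.7 -215.8]
 [ 444.2 -208.6]] [ 469.6 -150.9]
farR [ 664.5 -217.7   81.4]
nearR [ 586.1 -201.5   57. ]
lipL [ 585.4 -111.    70. ]
lipR [ 569.  -202.5   70. ]
pred [ 670.5 -212.4   81.4] [500.3 115.4] [581.   36.8]
pred [ 684.7 -117.5   81.4] [370.1  33.1] [474.8  23.7]
pred [ 578.4 -198.7   70. ] [388.5 202.4] [567.8 139.9]
pred [ 592.6 -103.7   70. ] [259.8 113. ] [461.5 126.5]
tub [471.5 133.7] [ 59.8 111.7  59.4 111.1] [ -27.8 -118.6  151.6   61.6] 0.935678166082268
tub side [463.7 125.7  68. ]
dabba side top [631.3 263.8  62. ]
dabba blob ((217.0, 162.5), 14.009025573730469) (204, 149, 26, 27)
```

>>> {"method": "apply_moves", "body": {"deltas": [[-0.006,0.045,0,0,0,0.14,1],[-0.012,0.09,0,0,0,0.28,1],[-0.018,0.135,0,0,0,0.42,1],[-0.024,0.18,-0.01,0,0,0.56,1],[-0.03,0.23,-0.02,0,0,0.7,1]]}}

```text
t: 8.75
position: [492.4, -70.8, 226.0]
tool_rot: [[0.847, 0.532, -0.0], [0.532, -0.847, 0.0], [-0.0, -0.0, -1.0]]
wrist_force: [0.8, 0.7, 0.2]
width: 85.4
gripper_force: 0.0
```

>>> {"method": "apply_moves", "body": {"deltas": [[-0.006,0.045,-0.02,0,0,0.14,1],[-0.012,0.09,-0.04,0,0,0.28,1],[-0.018,0.135,-0.06,0,0,0.42,1],[-0.0215,0.18,-0.08,0,0,0.525,1],[-0.0225,0.205,-0.09,0,0,0.525,1]]}}

```text
t: 9.38
position: [469.6, 134.7, 135.1]
tool_rot: [[0.467, 0.884, -0.001], [0.884, -0.467, -0.0], [-0.001, -0.001, -1.0]]
wrist_force: [0.5, 0.4, 1.2]
width: 85.3
gripper_force: 0.0
```

```bash
python3 - <<'E'
from h import *
S=capture("side");a=cv2.resize(S[150:250,210:320],(660,600),interpolation=2)
cv2.imwrite("pics/crop7.png",a[:,:,::-1])
E
```

```text
(no output)
```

View pics/crop7.png

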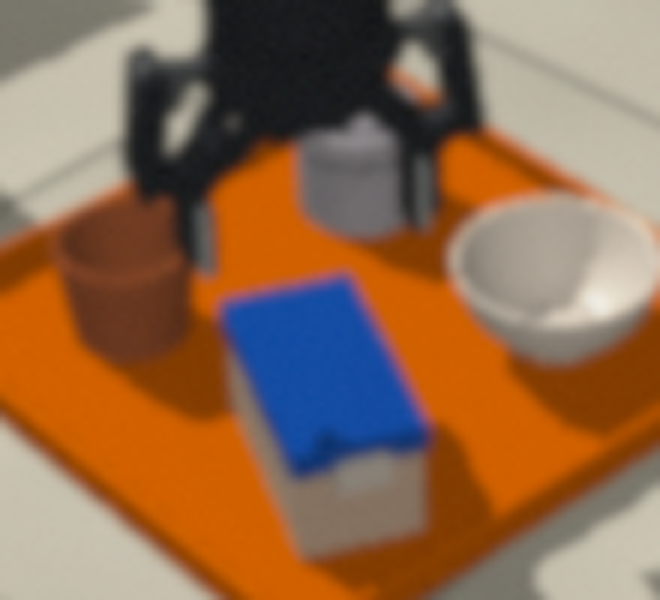

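The lid's side-crop corners are (222,307), (350,275), (428,430) and (298,462), and the open fingertips are at (200,272) and (418,228). I'll check the lid centre.

```bash
python3 - <<'E'
from h import *
w=np.array([onz("side",(210+x/6,150+y/6),68)[:2] for x,y in((222,307),(350,275),(428,430),(298,458))]);print(w,w.mean(0))
E
```

```text
[[467.54803899 190.12699237]
 [522.26005113 164.1121995 ]
 [467.65852205  65.1359317 ]
 [418.49671152  93.07836542]] [468.99083092 128.11337225]
```

>>> {"method": "apply_moves", "body": {"deltas": [[0.0005,-0.0035,-0.02,0,0,0,1],[0.0005,-0.0035,-0.045,0,0,0,1],[0.0005,-0.0035,-0.065,0,0,0,1],[0.0005,-0.0035,-0.077,0,0,0,1],[0.0005,-0.0035,-0.077,0,0,0,1]]}}

```text
t: 10.05
position: [470.7, 128.7, 58.4]
tool_rot: [[0.47, 0.882, -0.001], [0.882, -0.47, -0.0], [-0.001, -0.001, -1.0]]
wrist_force: [-0.2, -0.1, 0.3]
width: 85.5
gripper_force: 0.0
```

>>> {"method": "apply_moves", "body": {"deltas": [[0,0,0,0,0,0,0.6],[0,0,0,0,0,0,0.5],[0,0,0,0,0,0,0.2],[0,0,0,0,0,0,0.2],[0,0,0,0,0,0,0.2]]}}

```text
t: 10.68
position: [471.5, 129.5, 60.2]
tool_rot: [[0.47, 0.883, 0.001], [0.883, -0.47, 0.0], [0.001, 0.001, -1.0]]
wrist_force: [-1.7, -1.4, 7.4]
width: 61.1
gripper_force: 44.4
```

>>> {"method": "apply_moves", "body": {"deltas": [[0,0,0.01,0,0,0,0.2],[0,0,0.03,0,0,0,0.2],[0,0,0.06,0,0,0,0.2],[0,0,0.1,0,0,0,0.2],[0,0,0.14,0,0,0,0.2]], "newtons": 50}}

```text
t: 11.3
position: [470.8, 129.4, 201.1]
tool_rot: [[0.47, 0.883, 0.0], [0.883, -0.47, 0.0], [0.0, 0.0, -1.0]]
wrist_force: [1.1, 0.4, -2.0]
width: 61.2
gripper_force: 55.8
```

>>> {"method": "apply_moves", "body": {"deltas": [[0.01,-0.02,0,0,0,0.05,0.2],[0.03,-0.065,0,0,0,0.12,0.2],[0.055,-0.115,0,0,0,0.2,0.2],[0.08,-0.165,0,0,0,0.27,0.2],[0.1,-0.21,0,0,0,0.34,0.2]]}}

```text
t: 11.92
position: [571.6, -82.5, 199.8]
tool_rot: [[0.146, 0.989, 0.0], [0.989, -0.146, -0.0], [0.0, 0.0, -1.0]]
wrist_force: [0.1, 1.3, -1.2]
width: 60.7
gripper_force: 55.9
```

>>> {"method": "apply_moves", "body": {"deltas": [[0.02,-0.03,0,-0.009,-0.06,0,0.2],[0.03,-0.06,0,-0.018,-0.12,0,0.2],[0.035,-0.075,0,-0.027,-0.18,0,0.2],[0.035,-0.076,0,-0.036,-0.242,0,0.2],[0.035,-0.076,0,-0.036,-0.242,0,0.2]]}}

```text
t: 12.55
position: [605.5, -156.7, 199.7]
tool_rot: [[0.149, 0.959, 0.239], [0.989, -0.144, -0.036], [0.0, 0.242, -0.97]]
wrist_force: [0.4, 0.8, -1.7]
width: 61.1
gripper_force: 55.9
```

>>> {"method": "apply_moves", "body": {"deltas": [[0.003,0,-0.02,0,0,0,0.2],[0.006,-0.001,-0.045,0,0,0,0.2],[0.008,-0.001,-0.06,0,0,0,0.2],[0.009,-0.001,-0.065,0,0,0,0.2],[0.01,-0.001,-0.069,0,0,0,0.2]]}}

```text
t: 13.18
position: [616.4, -157.6, 130.4]
tool_rot: [[0.148, 0.959, 0.24], [0.989, -0.144, -0.036], [0.0, 0.242, -0.97]]
wrist_force: [0.1, 0.2, -0.8]
width: 60.7
gripper_force: 55.9
```

>>> {"method": "apply_moves", "body": {"deltas": [[0.0005,0,-0.002,0,0,0,0.2],[0.001,0,-0.004,0,0,0,0.2],[0.001,0,-0.004,0,0,0,0.2]]}}

```text
t: 13.55
position: [617.1, -157.6, 126.5]
tool_rot: [[0.148, 0.959, 0.24], [0.989, -0.144, -0.036], [0.0, 0.242, -0.97]]
wrist_force: [0.0, 0.4, -2.4]
width: 61.0
gripper_force: 55.9
```

>>> {"method": "apply_moves", "body": {"deltas": [[0.0003,0,-0.001,0,0,0,0.2],[0.0005,0,-0.002,0,0,0,0.2],[0.0005,0,-0.002,0,0,0,0.2]]}}

```text
t: 13.92
position: [617.5, -157.6, 124.2]
tool_rot: [[0.148, 0.959, 0.239], [0.989, -0.144, -0.036], [0.0, 0.242, -0.97]]
wrist_force: [0.6, -0.5, -2.7]
width: 61.1
gripper_force: 55.9
```

>>> {"method": "apply_moves", "body": {"deltas": [[0.0003,0,-0.001,0,0,0,0.2],[0.0005,0,-0.002,0,0,0,0.2],[0.0005,0,-0.002,0,0,0,0.2]]}}

```text
t: 14.3
position: [618.1, -157.6, 122.3]
tool_rot: [[0.148, 0.959, 0.24], [0.989, -0.144, -0.036], [0.0, 0.242, -0.97]]
wrist_force: [0.5, 0.0, -1.2]
width: 61.0
gripper_force: 55.9
```

>>> {"method": "apply_moves", "body": {"deltas": [[0.0003,0,-0.001,0,0,0,0.2],[0.0005,0,-0.002,0,0,0,0.2],[0.0005,0,-0.002,0,0,0,0.2]]}}

```text
t: 14.68
position: [618.3, -157.6, 122.1]
tool_rot: [[0.148, 0.96, 0.239], [0.989, -0.144, -0.036], [0.0, 0.242, -0.97]]
wrist_force: [-17.0, 3.9, 19.9]
width: 60.9
gripper_force: 58.7
```

>>> {"method": "apply_moves", "body": {"deltas": [[0.0003,0,-0.001,0,0,0,0.2],[0.0003,0,-0.001,0,0,0,0.2]]}}

```text
t: 14.92
position: [618.4, -157.6, 122.1]
tool_rot: [[0.148, 0.96, 0.239], [0.989, -0.144, -0.036], [-0.0, 0.242, -0.97]]
wrist_force: [-27.8, 6.1, 32.3]
width: 61.2
gripper_force: 60.4
```

Contact came at the expected height. I'll relieve the force, release and back off along the board's normal.

>>> {"method": "apply_moves", "body": {"deltas": [[-0.0008,0,0.002,0,0,0,0.2],[-0.001,0,0.003,0,0,0,0.4],[-0.001,0,0.003,0,0,0,0.6],[-0.001,0,0.003,0,0,0,1],[-0.001,0,0.003,0,0,0,1]]}}

```text
t: 15.55
position: [617.9, -157.6, 122.2]
tool_rot: [[0.148, 0.959, 0.24], [0.989, -0.144, -0.036], [0.0, 0.242, -0.97]]
wrist_force: [-0.6, 0.2, 1.0]
width: 85.3
gripper_force: 0.0
```

>>> {"method": "apply_moves", "body": {"deltas": [[-0.002,0,0.01,0,0,0,1],[-0.008,0.001,0.03,0,0,0,1],[-0.015,0.002,0.06,0,0,0,1],[-0.02,0.003,0.1,0,0.06,0,1],[-0.02,0.003,0.13,0.018,0.12,0,1]]}}

```text
t: 16.18
position: [597.3, -154.4, 256.5]
tool_rot: [[0.148, 0.981, 0.123], [0.989, -0.147, -0.019], [-0.0, 0.124, -0.992]]
wrist_force: [-0.6, 0.4, 0.2]
width: 85.7
gripper_force: 0.0
```

>>> {"method": "apply_moves", "body": {"deltas": [[0,0.06,0,0.009,0.06,0,1],[0.005,0.12,0,0.018,0.122,0,1],[0.01,0.18,0,0.018,0.122,0,1],[0.015,0.24,0,0.018,0.122,0,1],[0.02,0.3,0,0.018,0.122,0,1]]}}

```text
t: 16.8
position: [617.5, 147.3, 254.4]
tool_rot: [[0.148, 0.989, 0.002], [0.989, -0.148, 0.0], [0.001, 0.002, -1.0]]
wrist_force: [1.2, -0.2, 0.3]
width: 85.4
gripper_force: 0.0
```

```bash
python3 - <<'E'
from h import *
np.set_printoptions(precision=1,suppress=True)
S=capture("side");T=capture("top")
o=np.zeros((580,800,3),np.uint8)
o[:,:400]=cv2.resize(S[190:335,380-60:480-60+0],(400,580),interpolation=2)
o[:,400:]=cv2.resize(T[120:265,350:450],(400,580),interpolation=2)
cv2.imwrite("pics/crop8.png",o[:,:,::-1])
m=mask(T,(105,100,50),(130,255,255),(350,125,420,185))
k=max(cv2.findContours(m,0,2)[0],key=cv2.contourArea);r=cv2.minAreaRect(k);w=np.array([onz("top",p,130)[:2] for p in cv2.boxPoints(r)])
e=np.diff(np.vstack([w,w[:1]]),axis=0);print("tub",w.mean(0),np.linalg.norm(e,axis=1),np.degrees(np.arctan2(e[:,1],e[:,0])))
print(get_state()["position"])
E
```

```text
tub [ 616.7 -153.3] [ 60.3 111.4  60.1 110.7] [ -8.6 -98.2 170.7  82. ]
[617.3 150.1 253.8]
```

View pics/crop8.png

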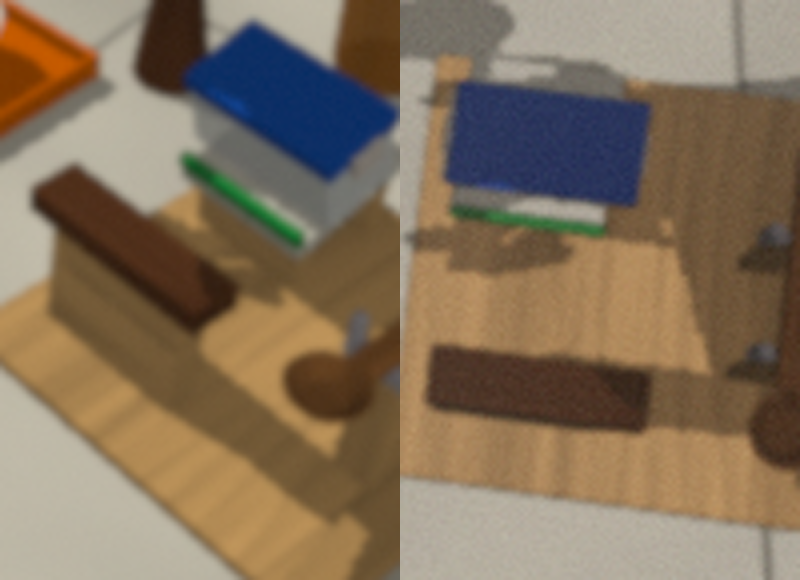

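The tub sits flat on the board against the design position: lid centre is at (617,-153) and its long side is at 82°. The spoon is still in the fork, and the bowl, cup and mill are clear. Next is the dabba.

>>> {"method": "apply_moves", "body": {"deltas": [[0.007,0.056,0,0,0,0,1],[0.0125,0.112,-0.03,0,0,0,1],[0.0125,0.112,-0.08,0,0,0,1],[0.0125,0.112,-0.13,0,0,0,1],[0.0125,0.112,-0.15,0,0,0,1]]}}

```text
t: 17.52
position: [629.5, 256.8, 100.7]
tool_rot: [[0.149, 0.989, -0.002], [0.989, -0.149, -0.001], [-0.001, -0.002, -1.0]]
wrist_force: [-0.5, 0.6, 0.9]
width: 85.7
gripper_force: 0.0
```

>>> {"method": "apply_moves", "body": {"deltas": [[0,0,-0.02,0,0,0,1],[0,0,-0.04,0,0,0,1],[0,0,-0.055,0,0,0,1],[0,0,-0.061,0,0,0,1],[0,0,-0.061,0,0,0,1]]}}

```text
t: 18.15
position: [630.4, 257.4, 41.3]
tool_rot: [[0.149, 0.989, -0.0], [0.989, -0.149, -0.0], [-0.0, -0.0, -1.0]]
wrist_force: [0.8, -0.1, 0.3]
width: 85.4
gripper_force: 0.0
```

```bash
python3 - <<'E'
from h import *
s=get_state();print(s["position"],s["wrist_force"])
E
```

```text
[630.38688976 257.40107981  41.2642589 ] [ 0.7604448  -0.1240556   0.29411032]
```

>>> {"method": "apply_moves", "body": {"deltas": [[0,0.004,0,0,0,0,1],[0,0.0045,0,0,0,0,0.8],[0,0.0045,0,0,0,0,0.6],[0,0.0045,0,0,0,0,0.4],[0,0.0045,0,0,0,0,0.3]], "newtons": 40}}

```text
t: 18.77
position: [630.5, 262.1, 41.9]
tool_rot: [[0.148, 0.989, 0.0], [0.989, -0.148, 0.0], [0.001, 0.0, -1.0]]
wrist_force: [-2.6, 0.9, 5.9]
width: 62.9
gripper_force: 44.3
```

>>> {"method": "apply_moves", "body": {"deltas": [[0,0,0,0,0,0,0.2],[0,0,0,0,0,0,0.2],[0,0,0,0,0,0,0.2]]}}

```text
t: 19.15
position: [630.5, 262.0, 41.8]
tool_rot: [[0.149, 0.989, 0.0], [0.989, -0.149, 0.0], [0.0, 0.0, -1.0]]
wrist_force: [-2.1, 0.5, 6.6]
width: 63.4
gripper_force: 44.3
```

>>> {"method": "apply_moves", "body": {"deltas": [[0,0,0.01,0,0,0,0.2],[0,0,0.03,0,0,0,0.2],[0,0,0.07,0,0,0,0.2],[0,0,0.12,0,0,0,0.2],[0,0,0.165,0,0,0,0.2]], "newtons": 60}}

```text
t: 19.77
position: [630.3, 261.8, 209.6]
tool_rot: [[0.149, 0.989, 0.002], [0.989, -0.149, 0.0], [0.001, 0.001, -1.0]]
wrist_force: [0.5, -0.2, -2.6]
width: 62.9
gripper_force: 66.2
```

>>> {"method": "apply_moves", "body": {"deltas": [[-0.01,-0.02,0,0,0,0,0.2],[-0.027,-0.065,0,0,0,0,0.2],[-0.045,-0.115,0,0,0,0,0.2],[-0.063,-0.165,0,0,0,0,0.2],[-0.08,-0.21,0,0,0,0,0.2]]}}

```text
t: 20.4
position: [549.5, 50.3, 207.7]
tool_rot: [[0.149, 0.989, 0.001], [0.989, -0.149, -0.0], [0.0, 0.001, -1.0]]
wrist_force: [0.8, -0.3, -2.0]
width: 62.7
gripper_force: 66.3
```

>>> {"method": "apply_moves", "body": {"deltas": [[-0.018,-0.05,0,0,0,0,0.2],[-0.036,-0.1,0,0,0,0,0.2],[-0.054,-0.145,0,0,0,0,0.2],[-0.07,-0.18,0,0,0,0,0.2],[-0.079,-0.2,0,0,0,0,0.2]]}}

```text
t: 21.02
position: [470.4, -149.7, 207.8]
tool_rot: [[0.15, 0.989, 0.001], [0.989, -0.15, -0.001], [-0.001, 0.002, -1.0]]
wrist_force: [-0.2, 1.1, -2.5]
width: 62.7
gripper_force: 66.3
```

>>> {"method": "apply_moves", "body": {"deltas": [[0,0,-0.02,0,0,0,0.2],[0,0,-0.035,0,0,0,0.2],[0,0,-0.045,0,0,0,0.2],[0,0,-0.05,0,0,0,0.2],[0,0,-0.05,0,0,0,0.2]]}}

```text
t: 21.65
position: [471.4, -147.8, 156.1]
tool_rot: [[0.148, 0.989, -0.0], [0.989, -0.148, 0.0], [0.0, -0.0, -1.0]]
wrist_force: [0.6, 0.2, -2.4]
width: 62.5
gripper_force: 66.3
```

```bash
python3 - <<'E'
from h import *
np.set_printoptions(precision=1,suppress=True)
s=get_state();print(s["position"],s["wrist_force"])
# bar far edge / near edge from pre-grasp side image, in stand frame, using dark mask at z=110
S=np.load("S4.npy")
m=mask(S,(0,60,0),(14,255,95),(325,228,382,275));k=max(cv2.findContours(m,0,2)[0],key=cv2.contourArea)
c,si=np.cos(np.radians(-8.5)),np.sin(np.radians(-8.5))
w=np.array([onz("side",p[0],110)[:2] for p in k]);st=np.c_[w@[c,si],w@[-si,c]]
print(st.min(0),st.max(0),"aim",np.array([471.5,-148.5])@np.array([[c,-si],[si,c]]))
T=np.load("T4.npy");m=mask(T,(0,0,0),(20,255,80),(352,200,420,232));k=max(cv2.findContours(m,0,2)[0],key=cv2.contourArea)
w=np.array([onz("top",p[0],110)[:2] for p in k]);st=np.c_[w@[c,si],w@[-si,c]];print(st.min(0),st.max(0))
E
```

```text
[ 471.4 -147.8  156.1] [ 0.6  0.2 -2.4]
[ 461.  -146.7] [499.1 -18.7] aim [488.3 -77.2]
[ 469.  -140.4] [507.9 -10.5]
```

```bash
python3 - <<'E'
from h import *
np.set_printoptions(precision=1,suppress=True)
print("side lid",onz("side",(320+293.5/4,190+97.5/4),130),"truth ~616,-157.3")
b=[((35,190),(430,345)),((75,168),(0,0)),((235,290),(650,372)),((195,315),(645,415))]
P=np.array([onz("side",(320+x/4,190+y/4),110)[:2] for x,y in((35,190),(75,166),(235,290),(197,315))]);print(P,P.mean(0))
Q=np.array([onz("top",(350+(x-400)/4,120+y/4),110)[:2] for x,y in((430,345),(650,373))]);print(Q)
E
```

```text
side lid [ 610.8 -162.   130. ] truth ~616,-157.3
[[ 464.4  -86.7]
 [ 495.9  -91.1]
 [ 474.3 -215.2]
 [ 445.5 -210.7]] [ 470.  -150.9]
[[ 499.1  -83.3]
 [ 479.9 -212.7]]
```

Using the tub as a reference, the bar centre averages (473,-147.5). I'll shift 1 mm and lower.

>>> {"method": "apply_moves", "body": {"deltas": [[0.001,0,-0.003,0,0,0,0.2],[0.0015,0,-0.005,0,0,0,0.2],[0.0015,0,-0.007,0,0,0,0.2],[0.0015,0,-0.008,0,0,0,0.2],[0.0015,0,-0.008,0,0,0,0.2]]}}

```text
t: 22.28
position: [472.8, -148.1, 148.3]
tool_rot: [[0.148, 0.989, -0.0], [0.989, -0.148, 0.0], [-0.0, -0.0, -1.0]]
wrist_force: [-0.7, 0.1, -2.4]
width: 62.7
gripper_force: 66.3
```

>>> {"method": "apply_moves", "body": {"deltas": [[0,0,-0.001,0,0,0,0.2],[0,0,-0.002,0,0,0,0.2],[0,0,-0.002,0,0,0,0.2]]}}

```text
t: 22.65
position: [472.8, -148.1, 146.2]
tool_rot: [[0.149, 0.989, -0.0], [0.989, -0.149, 0.0], [0.0, -0.0, -1.0]]
wrist_force: [-0.4, 0.3, -2.5]
width: 62.5
gripper_force: 66.3
```

>>> {"method": "apply_moves", "body": {"deltas": [[0,0,-0.001,0,0,0,0.2],[0,0,-0.0015,0,0,0,0.2],[0,0,-0.0015,0,0,0,0.2]]}}

```text
t: 23.02
position: [472.9, -148.1, 145.9]
tool_rot: [[0.148, 0.989, 0.0], [0.989, -0.148, -0.0], [-0.0, 0.0, -1.0]]
wrist_force: [-5.7, 2.4, 10.3]
width: 62.3
gripper_force: 67.4
```

Contact came at 145.9, as predicted. I'll release.

>>> {"method": "apply_moves", "body": {"deltas": [[0,0,0.001,0,0,0,0.25],[0,0,0.001,0,0,0,0.5],[0,0,0.001,0,0,0,0.7],[0,0,0.001,0,0,0,1],[0,0,0.001,0,0,0,1]]}}

```text
t: 23.65
position: [472.9, -148.1, 145.8]
tool_rot: [[0.148, 0.989, 0.0], [0.989, -0.148, -0.0], [0.0, 0.0, -1.0]]
wrist_force: [0.6, 0.1, 0.8]
width: 85.3
gripper_force: 0.0
```

>>> {"method": "apply_moves", "body": {"deltas": [[0,0,0.01,0,0,0,1],[0,0,0.03,0,0,0,1],[0,0,0.06,0,0,0,1],[0,0,0.1,0,0,0,1],[0,0,0.14,0,0,0,1]]}}

```text
t: 24.28
position: [472.7, -148.0, 288.7]
tool_rot: [[0.148, 0.989, 0.001], [0.989, -0.148, -0.0], [-0.0, 0.001, -1.0]]
wrist_force: [0.5, -0.5, -0.7]
width: 85.4
gripper_force: 0.0
```

>>> {"method": "apply_moves", "body": {"deltas": [[-0.01,0.06,0,0,0,0,1],[-0.02,0.12,0,0,0,0,1],[-0.03,0.18,0,0,0,0,1],[-0.04,0.24,0,0,0,0,1],[-0.04,0.24,0,0,0,0,1]]}}

```text
t: 24.9
position: [431.9, 95.3, 287.6]
tool_rot: [[0.143, 0.99, 0.002], [0.99, -0.143, 0.001], [0.001, 0.002, -1.0]]
wrist_force: [0.5, -0.1, 0.6]
width: 85.7
gripper_force: 0.0
```

```bash
python3 - <<'E'
from h import *
np.set_printoptions(precision=1,suppress=True)
T=capture("top");S=capture("side");print(get_state()["position"])
m=mask(T,(105,100,50),(130,255,255),(350,125,420,185));k=max(cv2.findContours(m,0,2)[0],key=cv2.contourArea);r=cv2.minAreaRect(k);print("tub",onz("top",r[0],130),r)
for n,im,p in(("top",T,(473,-148,166)),("side",S,(473,-148,138))):
    q=proj(n,p);u,v=q.astype(int);g=cv2.cvtColor(im,cv2.COLOR_RGB2HSV)[v-22:v+23,u-22:u+23,1]
    mk=(cv2.medianBlur(g,3)<70).astype(np.uint8);ks=cv2.findContours(mk,0,2)[0];k=max(ks,key=cv2.contourArea)
    print(n,"pred",q,"blob",np.array(cv2.boundingRect(k))+[u-22,v-22,0,0],cv2.contourArea(k))
h=cv2.cvtColor(T,cv2.COLOR_RGB2HSV)
# spoon: wood-brown pixels along predicted axis, bowl end and handle end
c,s=np.cos(np.radians(-8.5)),np.sin(np.radians(-8.5))
for n,im in(("top",T),("side",S)):
    print(n,[(t,im[tuple(np.round(proj(n,(523+c*t,-302+s*t,117))).astype(int)[::-1])].tolist()) for t in(-115,-98,-70,-50,0,50,90,98,112)])
E
```

```text
[432.8  92.3 287.1]
tub [ 616.7 -153.3  130. ] ((386.4461669921875, 155.43077087402344), (47.62933349609375, 25.303083419799805), 7.125016689300537)
top pred [389.8 213.8] blob [371 201  33  28] 662.5
side pred [353.9 238.9] blob [331 216  45  44] 1391.0
top [(-115, [118, 87, 60]), (-98, [65, 45, 34]), (-70, [66, 46, 33]), (-50, [73, 51, 32]), (0, [106, 69, 38]), (50, [108, 72, 44]), (90, [113, 74, 54]), (98, [142, 109, 76]), (112, [150, 115, 81])]
side [(-115, [116, 90, 55]), (-98, [78, 51, 26]), (-70, [89, 57, 28]), (-50, [84, 54, 27]), (0, [135, 87, 43]), (50, [134, 87, 43]), (90, [139, 98, 63]), (98, [182, 174, 155]), (112, [189, 184, 166])]
```

```bash
python3 -c "
from plant import *
print(job_done())"
```

```text
the job is handed in; nothing more can be done
None
```

I handed the job in at about 25 s, with no verdict returned yet: the spoon is in both notches, the tub is flat on the board, and the dabba is on the bar. The dabba's centring (bar known to about 4 mm) was checked only from measurements, because my ten picture views were used up.

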